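Transfer sample jars to the blue rack in reverse order

ROBOT

A 6-joint arm with a two-finger parallel gripper is mounted at the origin on the work surface. World frame = base frame: x ahead of the robot, y to its left, z up, the work surface at z = 0. Lengths are in m, angles in degrees, forces in N, time in s.
With the tool pointing down it reaches from about 0.25 to 0.725 m from the base axis. Payload 9.7 kg.
Tool frame: the origin (TCP) lies midway between the tips of the shut fingers; the grasp point (between the pads) lies 19 mm behind it (bot.hold_point_z is the distance from the TCP to the grasp point, in m); x points along the fingers, y is the direction in which the jaws open and shut, and the axes are right-handed (so a half turn about x gives the same grasp; the last joint's range is limited). The gripper opens to 85 mm and grips with 20 to 120 N. Pads are 22 mm wide; open, the fingers measure 114 mm over their backs; the gripper's body (76 mm by 85 mm) begins 54 mm behind the grasp point. The pads swing forward as they close: fully open they stand 13 mm farther back than shut.
Start: joints at [-72.594, 4.979, 10.078, 95.1, 0, 90], TCP at [0.165, -0.525, 0.208] pointing down, gripper open.
Joint ranges: [-179.16, 179.16], [-48.56, 103.87], [-65.8, 70.77], [-126.05, 130.52], [-82.76, 87.17], [-180, 180]. Speed limits (degrees/s): [127.2, 127.2, 147.25, 180, 180, 180].

INTERFACE

Orientations are given as [roll, pitch, yaw] about the fixed x, y, z axes, in that order (R = Rz(yaw) Ry(pitch) Rx(roll)).
In Python, from workcell import bot gives the robot as it stands. The module is installed in compiled form; this text tells all that it offers.
- The arm moves only by the shell command python3 -m crank 'ROWS' [FORCE]. ROWS is JSON, a list of rows, each an object with "linear": the shift along the world's x, y, z in m, a list of three; "yaw": the turn about the world's z in rad; "grip": the closure, from 0 (fully open) to 1 (shut). In form: [{"linear": [tx, ty, tz], "yaw": yaw, "grip": grip}, ...]. A call has 1 to 10 rows; each row shifts and turns the commanded pose from where the row before left it; what a row does not reach is not made up. A row lasts 1/10 s, in which the tool goes at most 50 mm and 8.59 degrees, less where a joint would pass 70% of its speed; a pose out of reach is approached as far as the arm can. A call with a gripper value outside its range is refused whole. The fingers move at their own pace and stop on an object; FORCE is the grip in N (left out, the last holds). Time passes only in rows, so rows that do not move let the fingers close. It gives the time, the measured TCP pose, the force and the opening at its end, in the units of the state.
- bot.get_obs(): the state, without advancing time (a new reading comes with each control period).
- bot.camera(name): name is "scene" or "top" or "wrist"; returns the picture (480x640x3 uint8, red, green, blue); there is no depth.
- bot.camera_model(name): a dict with "fx", "fy", "cx", "cy" (pixels), "rvec" (rotation vector, rad) and "tvec" (3), from world to camera coordinates, as OpenCV has them. Camera axes: x right, y down, z forward; pixel columns grow to the right and rows downward; lengths in m; the calibration is good to about 2 mm. The wrist camera is an equidistant fisheye: a pixel r from the principal point sees the ray r / f radians off the axis. A picture is of the moment at which its call begins: read the wrist's pose just before it. camera_model takes no time and is no camera call; for the wrist camera it gives the pose at the moment of the call.
- bot.job_done(): hands the job in, once; it reports no verdict.
Trained networks look in the newest picture that a camera, given by its name, has taken for a name from the list of things; names that differ only in an ending like _2 or _b are one class to them, and where a whole thing is asked for, a point or a joint stands for the part that bears it (a point fixed in the world has none). Each returns a list of dicts, best first, with "p" (0 to 1); they miss things now and then, are a little off and sometimes report something else, mostly with a low value. They report only what shows in the picture. A call takes as long as a camera call.
- bot.silhouettes(name, camera): "region" (480x640 bool, what is visible of it) and "box" ([centre column, centre row, width, height] in pixels, round what is visible of it).
- bot.place_of(name, camera): "centre" ([column, row] in pixels: a listed point, or the origin of a listed thing).
The state is a dict: "time": time; "q": joint angles; "qd": joint speeds; "joint_efforts": joint torques, N m; "ee_pos": TCP position; "tcp_rot": TCP orientation; "wrist_force": force on the tool from outside, world axes, zero at the start; "torque": the same for the moment, N m; "opening": finger opening in m.
Only numpy, scipy, OpenCV 4.12 (cv2) and the standard library are available. Lean on these libraries where they do the work, as an engineer would, in place of code of your own. Each camera call takes 0.05 s, during which the arm holds its last target.

TASK

Move the four capped sample jars from the coloured inserts of the metal tray into the four cells of the blue rack, one jar per cell, in reverse order: the jar nearest the tray's black end block goes into the cell farthest from the rack's black end block, the next jar into the next cell, and so on, so that the jar farthest from the tray's black block ends next to the rack's black block. Keep the jars upright, set them down without dropping them, and leave all four standing on the cell floors, released.

Things in the scene. Friction and masses are not known exactly. Their poses are not given: they have to be found in the camera images.
- jar_red_center (a point): red-capped sample jar, loose, 50 to 100 g: pale grey cylinder, diameter 38 mm, 82 mm high, its top 20 mm the red screw cap of diameter 40 mm. This point is on its axis half-way up (41 mm above its underside); z is up. It starts upright in the red insert of the metal tray, on a floor 6 mm above the table.
- jar_yellow_center (a point): yellow-capped sample jar, loose, 50 to 100 g: pale grey cylinder, diameter 38 mm, 82 mm high, its top 20 mm the yellow screw cap of diameter 40 mm. This point is on its axis half-way up (41 mm above its underside); z is up. It starts upright in the yellow insert of the metal tray, on a floor 6 mm above the table.
- jar_green_center (a point): green-capped sample jar, loose, 50 to 100 g: pale grey cylinder, diameter 38 mm, 82 mm high, its top 20 mm the green screw cap of diameter 40 mm. This point is on its axis half-way up (41 mm above its underside); z is up. It starts upright in the green insert of the metal tray, on a floor 6 mm above the table.
- jar_purple_center (a point): purple-capped sample jar, loose, 50 to 100 g: pale grey cylinder, diameter 38 mm, 82 mm high, its top 20 mm the purple screw cap of diameter 40 mm. This point is on its axis half-way up (41 mm above its underside); z is up. It starts upright in the purple insert of the metal tray, on a floor 6 mm above the table.
- start_red (a point): Red square insert (66 x 66 mm, open top, 22 mm high, clear inside width 54 mm) fixed in the metal tray, in which the red-capped jar stands at the start; it never moves, so it keeps marking where that jar came from. The point is the centre of its floor (6 mm above the table). The four inserts stand in a row along y of the tray at 66 mm pitch, in any colour order; the axes at this point are parallel to the tray's: the row runs along y.
- start_yellow (a point): Yellow square insert (66 x 66 mm, open top, 22 mm high, clear inside width 54 mm) fixed in the metal tray, in which the yellow-capped jar stands at the start; it never moves, so it keeps marking where that jar came from. The point is the centre of its floor (6 mm above the table). The four inserts stand in a row along y of the tray at 66 mm pitch, in any colour order; the axes at this point are parallel to the tray's: the row runs along y.
- start_green (a point): Green square insert (66 x 66 mm, open top, 22 mm high, clear inside width 54 mm) fixed in the metal tray, in which the green-capped jar stands at the start; it never moves, so it keeps marking where that jar came from. The point is the centre of its floor (6 mm above the table). The four inserts stand in a row along y of the tray at 66 mm pitch, in any colour order; the axes at this point are parallel to the tray's: the row runs along y.
- start_purple (a point): Purple square insert (66 x 66 mm, open top, 22 mm high, clear inside width 54 mm) fixed in the metal tray, in which the purple-capped jar stands at the start; it never moves, so it keeps marking where that jar came from. The point is the centre of its floor (6 mm above the table). The four inserts stand in a row along y of the tray at 66 mm pitch, in any colour order; the axes at this point are parallel to the tray's: the row runs along y.
- tray_tab: Black end block (70 x 24 mm, 36 mm high) fixed at one end of the tray's row of inserts, either end; a white block of the same shape stands at the other end. Origin: centre of its underside. The insert centres lie 47, 113, 179 and 245 mm from it along the row.
- rack: Low blue rack (not the tall stack at the far edge), fixed, 320 x 70 mm, four equal empty square cells in a row along its y: clear width 54 mm, floor 6 mm and rim 22 mm above the table. Origin: centre of its underside, on the table. Cell centres: x = 0, y = -99, -33, +33, +99 mm. Black end block (36 mm high) at its +y end (y = +146 mm), a white one at -y. It stands left or right of the tray.

How it is judged:
By the outcome, as a careful person would: the job done as asked, in the order asked, and still so for the second after the job is handed in, with the robot touching nothing.
It also fails if it takes over 128 s, if anything falls off the work surface, if the arm or the gripper's body presses on something with over 40 N, if the wrist force passes 120 N, or if a joint passes its speed limit or range.

## Working session

There is one attempt and no reset: what is moved stays moved. The work goes in short steps, Python scripts to look and compute and a shell command to move; the robot and the scene stay as the last step left them, time stands still between calls to the robot, and variables do not carry over. Pictures are saved under pics/ and viewed, and the job is handed in when it is done.

```bash
mkdir -p pics; python3 - <<'E'
from workcell import bot
import cv2
print(bot.get_obs())
print(bot.hold_point_z)
for n in ["scene","top","wrist"]:
    im=bot.camera(n); cv2.imwrite(f"pics/{n}0.png",im[:,:,::-1]); print(n,bot.camera_model(n))
E
```

```text
{'time': 0.0, 'q': array([-7.25917841e+01,  5.01314604e+00,  1.00335279e+01,  9.50987971e+01,
        1.44688341e-04,  9.00009902e+01]), 'qd': array([ 0.01111768, -0.00209586, -0.10384418, -0.03177897,  0.04855128,
        0.08295839]), 'joint_efforts': array([-1.44079437e-03, -5.20392323e+01,  4.64796066e+01,  1.66853325e-02,
       -6.60694172e-05, -2.81982757e-06]), 'ee_pos': array([ 0.164471  , -0.52456137,  0.20715516]), 'tcp_rot': array([-90.10472925,  89.92158461, 107.30249641]), 'wrist_force': array([ 0.07211846, -0.31314562,  0.60350423]), 'torque': array([-0.02234044, -0.03188308,  0.00941161]), 'opening': 0.08544437515211364}
0.0187
scene {'fx': 606.6929956384289, 'fy': 606.6929956384289, 'cx': 335.6621141782294, 'cy': 233.384407805918, 'rvec': array([ 1.28448913,  1.99403281, -1.09722738]), 'tvec': array([ 0.20922177, -0.21912915,  1.68368828])}
top {'fx': 503.5808270648568, 'fy': 503.5808270648568, 'cx': 327.4522824522578, 'cy': 234.88552303367797, 'rvec': array([ 2.15507147, -2.11463554,  0.19642677]), 'tvec': array([-0.00328357,  0.55079625,  0.94790768])}
wrist {'fx': 371.64829954431775, 'fy': 371.64829954431775, 'cx': 320.27130996920107, 'cy': 238.2587016860342, 'rvec': array([-2.33375229,  1.71128283,  0.25417093]), 'tvec': array([-0.55006878, -0.03986151,  0.37987373])}
```

View pics/top0.png

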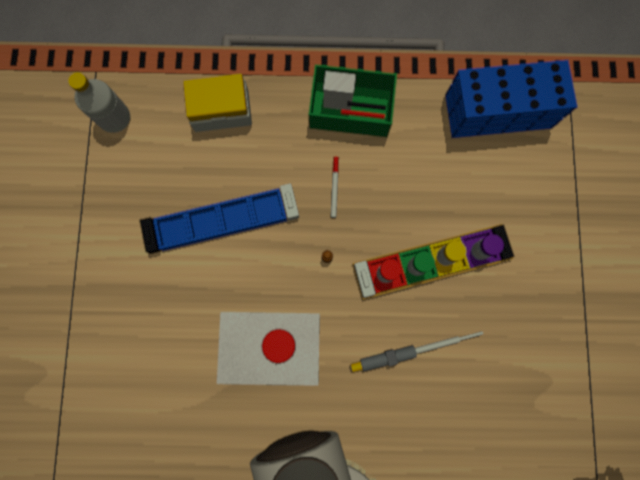

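View pics/scene0.png

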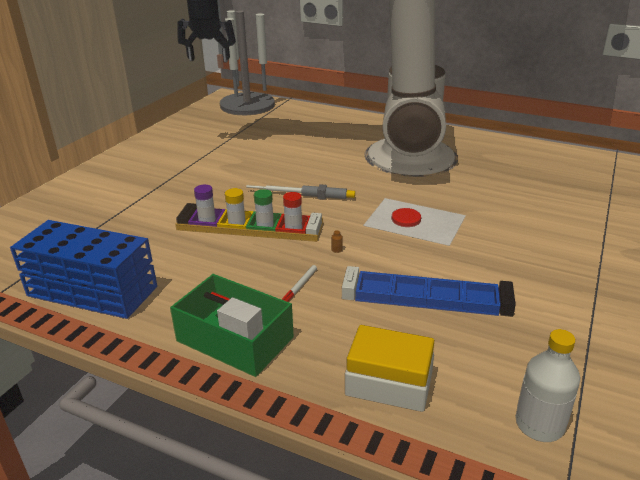

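```bash
cat > h.py <<'E'
import numpy as np, cv2
from workcell import bot
def ray(cam,u,v,m=None):
    m=m or bot.camera_model(cam)
    R=cv2.Rodrigues(np.array(m['rvec']))[0]; t=np.array(m['tvec'])
    x=(u-m['cx'])/m['fx']; y=(v-m['cy'])/m['fy']
    if cam=='wrist':
        r=np.hypot(x,y); d=np.array([np.sin(r)*x/max(r,1e-9),np.sin(r)*y/max(r,1e-9),np.cos(r)])
    else: d=np.array([x,y,1.])
    return -R.T@t, R.T@d
def at_z(cam,u,v,z,m=None):
    c,d=ray(cam,u,v,m); return c+d*(z-c[2])/d[2]
def proj(cam,P,m=None):
    m=m or bot.camera_model(cam)
    p=cv2.Rodrigues(np.array(m['rvec']))[0]@np.array(P)+np.array(m['tvec'])
    if cam=='wrist':
        r=np.hypot(p[0],p[1]); th=np.arctan2(r,p[2]); k=th/max(r,1e-9)
        return np.array([m['cx']+m['fx']*k*p[0],m['cy']+m['fy']*k*p[1]])
    return np.array([m['cx']+m['fx']*p[0]/p[2],m['cy']+m['fy']*p[1]/p[2]])
E
python3 - <<'E'
from h import *
zs=dict(tray_tab=0,rack=0)
for c in ['red','yellow','green','purple']: zs[f'jar_{c}_center']=.047; zs[f'start_{c}']=.006
for n,z in zs.items():
  for cam in ['top','scene']:
    for r in bot.place_of(n,cam)[:2]:
        print(n,cam,round(r['p'],2),np.round(r['centre'],1),np.round(at_z(cam,*r['centre'],z),4))
E
```

```text
tray_tab top 0.64 [498.4 242.8] [ 0.5496 -0.3485  0.    ]
tray_tab scene 0.56 [187.6 223.1] [ 0.5583 -0.3447  0.    ]
rack top 0.76 [219.5 220.9] [0.5842 0.2317 0.    ]
rack top 0.74 [387.5 271.5] [ 0.4854 -0.1178  0.    ]
rack scene 0.58 [426.  296.1] [0.5907 0.2266 0.    ]
jar_red_center top 0.72 [222.5 219.9] [0.577 0.216 0.047]
jar_red_center top 0.68 [389.9 270.3] [ 0.483  -0.1164  0.047 ]
jar_red_center scene 0.57 [290.3 210.8] [ 0.4838 -0.1191  0.047 ]
start_red top 0.77 [385.4 273.5] [ 0.4806 -0.1127  0.006 ]
start_red scene 0.74 [291.3 226.9] [ 0.4842 -0.1183  0.006 ]
jar_yellow_center top 0.59 [450.9 251.2] [ 0.5231 -0.2371  0.047 ]
jar_yellow_center scene 0.97 [232.9 208.2] [ 0.526  -0.2397  0.047 ]
start_yellow top 0.88 [446.3 259.6] [ 0.5116 -0.2377  0.006 ]
start_yellow scene 0.81 [234.8 223.3] [ 0.523 -0.241  0.006]
jar_green_center top 0.89 [418.6 265.8] [ 0.4929 -0.1728  0.047 ]
jar_green_center top 0.67 [498.6 245.3] [ 0.5368 -0.3321  0.047 ]
jar_green_center scene 0.19 [291.2 227.2] [ 0.5433 -0.0853  0.047 ]
start_green top 0.74 [418.2 264. ] [ 0.5014 -0.1799  0.006 ]
start_green scene 0.64 [263.5 224. ] [ 0.499  -0.1808  0.006 ]
start_green scene 0.46 [264.5 210. ] [ 0.4438 -0.2102  0.006 ]
jar_purple_center top 0.89 [485.2 244.7] [ 0.5374 -0.3055  0.047 ]
jar_purple_center scene 0.94 [206.4 205.9] [ 0.5416 -0.2988  0.047 ]
start_purple top 0.65 [474.  249.2] [ 0.5342 -0.2954  0.006 ]
start_purple scene 0.65 [203.5 223.7] [ 0.5535 -0.304   0.006 ]
```

The tray's black block is at the purple end (top ~500,243). The rack's black block is at the left end (top ~149,235). I'll refine the poses with the blue rim and the caps.

```bash
cat > fit.py <<'E'
from h import *
from scipy.optimize import least_squares
for cam in ['top','scene']:
    im=cv2.imread(f'pics/{cam}0.png'); hsv=cv2.cvtColor(im,cv2.COLOR_BGR2HSV)
    m=cv2.inRange(hsv,(105,120,40),(122,255,255))
    n,l,s,c=cv2.connectedComponentsWithStats(m)
    for i in range(1,n):
        if s[i][4]>600: print(cam,'blue',s[i],c[i],cv2.minAreaRect(np.argwhere(l==i)[:,::-1].astype(np.float32)))
    for col in ['red','yellow','green','purple']:
        for r in bot.silhouettes(f'jar_{col}_center',cam)[:2]: print(col,cam,round(r['p'],2),np.round(r['box'],1))
E
python3 fit.py
python3 - <<'E'
import cv2
a=cv2.imread('pics/top0.png')
x=cv2.resize(a[170:310,130:330],None,fx=4,fy=4,interpolation=cv2.INTER_CUBIC);y=cv2.resize(a[170:310,340:540],None,fx=4,fy=4,interpolation=cv2.INTER_CUBIC)
cv2.imwrite('pics/zr.png',x);cv2.imwrite('pics/zt.png',y)
E
```

```text
top blue [ 446   61  131   76 7319] [508.92239377  98.80557453] ((510.54608154296875, 97.23371124267578), (67.88331604003906, 128.84556579589844), 84.5596694946289)
top blue [ 153  189  133   61 4259] [218.78985677 219.54965954] ((218.7575225830078, 219.58152770996094), (32.70481872558594, 131.46780395507812), 76.60750579833984)
red top 0.72 [488.1 247.2  32.5  27.3]
red top 0.33 [450.5 255.8  37.4  37.4]
yellow top 0.69 [452.9 252.5  28.9  25.4]
green top 0.89 [421.1 262.8  28.1  24. ]
purple top 0.96 [488.1 247.1  33.5  28.1]
scene blue [  11  220  146   98 9255] [ 85.55688817 269.03014587] ((82.9056625366211, 267.6697998046875), (149.33514404296875, 82.19268798828125), 10.619654655456543)
scene blue [ 356  271  145   44 4239] [428.70087285 292.43146969] ((428.4752502441406, 292.2475280761719), (144.87741088867188, 30.249130249023438), 5.710593223571777)
red scene 0.72 [291.4 211.1  25.8  37. ]
yellow scene 0.63 [234.6 204.9  24.1  34.7]
green scene 0.59 [263.9 208.6  25.8  36.9]
purple scene 0.95 [203.9 204.1  20.5  35.9]
purple scene 0.67 [429.9 291.  169.1  51.7]
```

View pics/zr.png

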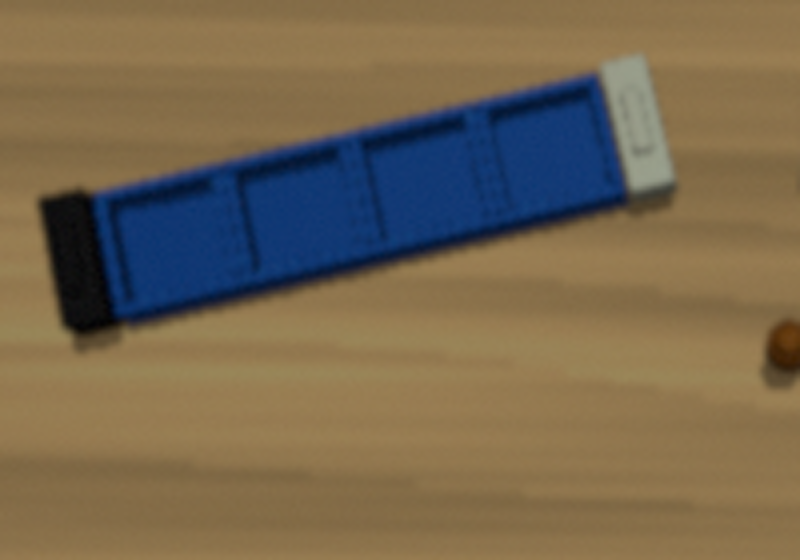

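View pics/zt.png

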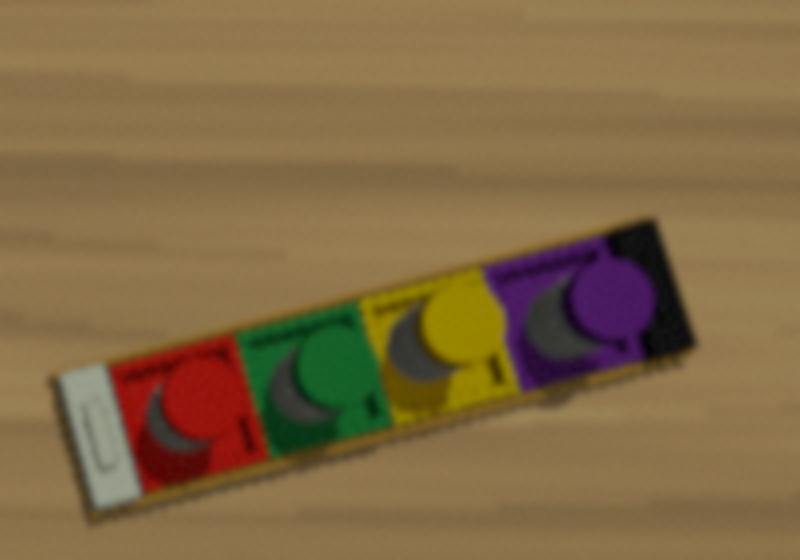

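```bash
python3 - <<'E'
from h import *
def z4(p,ox,oy=170): return ((p[0]-1.5)/4+ox,(p[1]-1.5)/4+oy)
for n,p in dict(red=(204,400),green=(340,363),yellow=(463,321),purple=(611,300)).items():
    u=z4(p,340); print(n,np.round(u,1),np.round(at_z('top',*u,.088),4))
print('tray inserts top outline')
T=[]
for p in [(107,367),(607,235),(645,358),(140,492)]:
    q=at_z('top',*z4(p,340),.022)[:2]; T.append(q); print(np.round(q,4))
print('c',np.mean(T,0), 'edges',[round(np.linalg.norm(T[i]-T[(i+1)%4]),4) for i in range(4)])
print('rack'); T=[]
for p in [(94,193),(600,75),(627,203),(125,320)]:
    q=at_z('top',*z4(p,130),.022)[:2]; T.append(q); print(np.round(q,4))
print('c',np.mean(T,0), 'edges',[round(np.linalg.norm(T[i]-T[(i+1)%4]),4) for i in range(4)])
d=T[0]-T[1]; print(np.degrees(np.arctan2(d[1],d[0])))
d=T[3]-T[2]; print(np.degrees(np.arctan2(d[1],d[0])))
# scene: caps
from scipy.optimize import least_squares
im=cv2.imread('pics/scene0.png')
cv2.imwrite('pics/zs.png',cv2.resize(im[170:250,165:335],None,fx=4.5,fy=4.5,interpolation=cv2.INTER_CUBIC))
cv2.imwrite('pics/zs2.png',cv2.resize(im[250:330,335:525],None,fx=4,fy=4,interpolation=cv2.INTER_CUBIC))
E
```

```text
red [390.6 269.6] [ 0.4799 -0.1123  0.088 ]
green [424.6 260.4] [ 0.4986 -0.1765  0.088 ]
yellow [455.4 249.9] [ 0.5198 -0.2351  0.088 ]
purple [492.4 244.6] [ 0.5312 -0.3058  0.088 ]
tray inserts top outline
[ 0.5028 -0.0724]
[ 0.5755 -0.3276]
[ 0.5126 -0.3444]
[ 0.4404 -0.0891]
c [ 0.50781801 -0.2083595 ] edges [np.float64(0.2653), np.float64(0.0651), np.float64(0.2653), np.float64(0.0645)]
rack
[0.5834 0.3621]
[0.6507 0.1072]
[0.5837 0.0912]
[0.5185 0.3415]
c [0.58406526 0.22551103] edges [np.float64(0.2636), np.float64(0.0689), np.float64(0.2586), np.float64(0.068)]
104.7926301482131
104.58763467664545
```

View pics/zs.png

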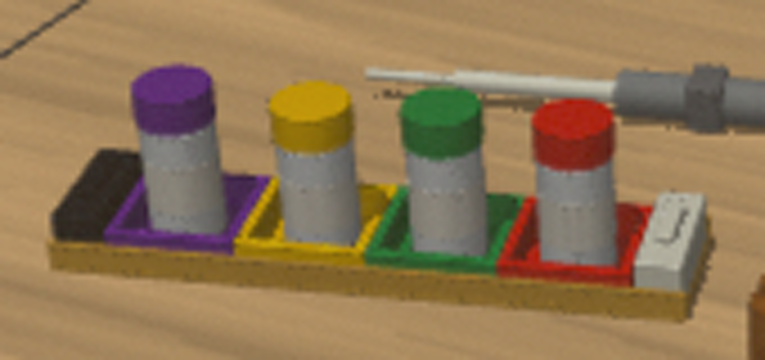

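View pics/zs2.png

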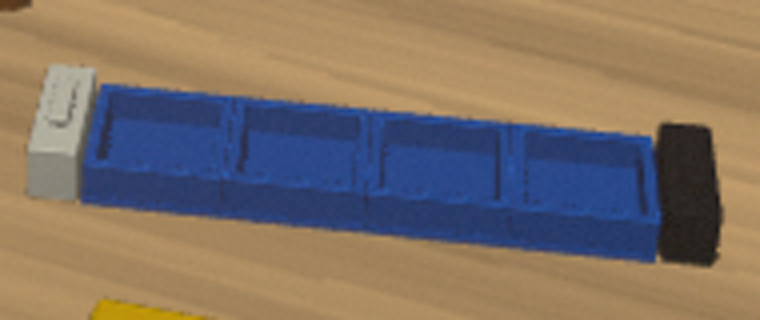

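```bash
python3 - <<'E'
from h import *
for n,p in dict(red=(573,119),green=(441,107),yellow=(312,102),purple=(173,85)).items():
    u=((p[0]-1.7)/4.5+165,(p[1]-1.7)/4.5+170); print(n,np.round(at_z('scene',*u,.088),4))
T=[]
for p in [(103,86),(656,138),(660,218),(85,165)]:
    q=at_z('scene',(p[0]-1.5)/4+335,(p[1]-1.5)/4+250,.022)[:2]; T.append(q); print(np.round(q,4))
print('c',np.mean(T,0), 'edges',[round(np.linalg.norm(T[i]-T[(i+1)%4]),4) for i in range(4)])
d=T[1]-T[0]; print(np.degrees(np.arctan2(d[1],d[0])))
d=T[2]-T[3]; print(np.degrees(np.arctan2(d[1],d[0])))
from scipy.spatial.transform import Rotation
for y in (14.8,):
  d=np.array([-np.sin(np.radians(y)),np.cos(np.radians(y))]); c=np.array([.585,.2255])
  for s in (-99,-33,33,99): print(s,c+d*s/1000, np.linalg.norm(c+d*s/1000))
R=Rotation.from_euler('xyz',bot.get_obs()['tcp_rot'],degrees=True).as_matrix(); print(R)
E
```

```text
red [ 0.4884 -0.1108  0.088 ]
green [ 0.5041 -0.174   0.088 ]
yellow [ 0.5254 -0.2331  0.088 ]
purple [ 0.5386 -0.3041  0.088 ]
[0.596  0.0937]
[0.5267 0.3473]
[0.5858 0.3613]
[0.6572 0.11  ]
c [0.591397   0.22808303] edges [np.float64(0.2629), np.float64(0.0607), np.float64(0.2613), np.float64(0.0634)]
105.28137248190654
105.86475082302356
-99 [0.61028913 0.12978448] 0.6239365630125406
-33 [0.59342971 0.19359483] 0.6242097229467838
33 [0.57657029 0.25740517] 0.6314196083261109
99 [0.55971087 0.32121552] 0.6453337627430459
[[ 4.43467559e-06  2.99146525e-01 -9.54207187e-01]
 [-4.36643848e-06 -9.54207187e-01 -2.99146526e-01]
 [-1.00000000e+00  5.49310477e-06 -2.92539442e-06]]
```

```bash
python3 -m crank '[{"linear":[0.037,0.022,0],"yaw":0.149,"grip":0},{"linear":[0.037,0.022,0],"yaw":0.149,"grip":0},{"linear":[0.037,0.022,0],"yaw":0.149,"grip":0},{"linear":[0.037,0.022,0],"yaw":0.149,"grip":0},{"linear":[0.037,0.022,0],"yaw":0.149,"grip":0},{"linear":[0.037,0.022,0],"yaw":0.149,"grip":0},{"linear":[0.037,0.022,0],"yaw":0.149,"grip":0},{"linear":[0.037,0.022,0],"yaw":0.149,"grip":0},{"linear":[0.037,0.022,0],"yaw":0.149,"grip":0},{"linear":[0.037,0.022,0],"yaw":0.149,"grip":0}]' 40
python3 -m crank '[{"linear":[0,0,0],"yaw":0.04,"grip":0},{"linear":[0,0,0],"yaw":0,"grip":0}]'
cat > look.py <<'E'
from h import *
import sys
from scipy.spatial.transform import Rotation
o=bot.get_obs(); m=bot.camera_model('wrist'); im=bot.camera('wrist')
cv2.imwrite(f'pics/{sys.argv[1]}.png',im[:,:,::-1])
import json; json.dump({k:(list(v) if hasattr(v,'__len__') else v) for k,v in m.items()},open(f'pics/{sys.argv[1]}.json','w'))
R=Rotation.from_euler('xyz',o['tcp_rot'],degrees=True).as_matrix()
print(o['time'],np.round(o['ee_pos'],4),'jaw',np.degrees(np.arctan2(R[1,1],R[0,1])),'xaxis',np.round(R[:,0],3),o['opening'],np.round(o['q'],1),np.round(o['wrist_force'],1))
E
python3 look.py w1
```

```text
time: 2.55
ee_pos: [0.5359, -0.3037, 0.208]
tcp_rot: [31.0, 90.0, -45.9]
wrist_force: [-0.1, -1.1, 0.0]
opening: 0.085
time: 2.75
ee_pos: [0.5353, -0.3039, 0.2073]
tcp_rot: [-129.4, 89.9, 155.8]
wrist_force: [-0.4, -0.2, 1.5]
opening: 0.0854
2.75 [ 0.5353 -0.3039  0.2073] jaw 15.21377501890048 xaxis [-0.001  0.    -1.   ] 0.08540919312586233 [-29.6  14.4  20.7  96.4  -0.   45.2] [-0.4 -0.2  1.5]
```

View pics/w1.png

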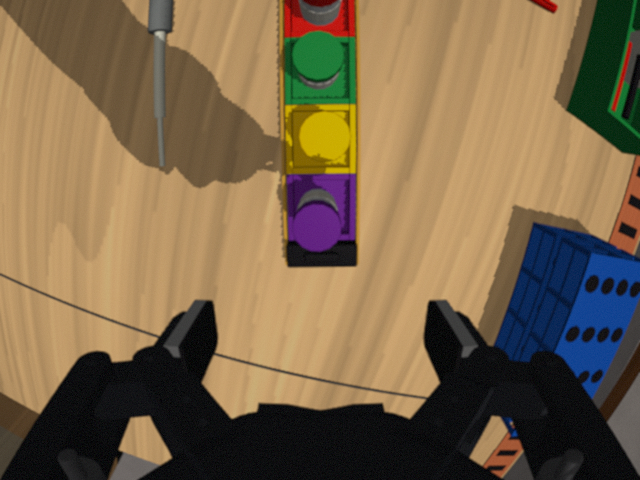

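```bash
python3 - <<'E'
from h import *
import json
m=json.load(open('pics/w1.json'))
for n,p in dict(red=(323,2),green=(318,57),yellow=(324,137),purple=(318,227)).items(): print(n,np.round(at_z('wrist',*p,.088,m),4))
for n,p in dict(gl=(287,104),gr=(356,104),pl=(287,175),pr=(356,175),bl=(288,243),br=(356,242)).items(): print(n,np.round(at_z('wrist',*p,.022,m),4))
print(proj('wrist',[.5353,-.3039,.2073],m))
E
```

```text
red [ 0.49   -0.1343  0.088 ]
green [ 0.4984 -0.1794  0.088 ]
yellow [ 0.5193 -0.2385  0.088 ]
purple [ 0.5336 -0.3084  0.088 ]
gl [ 0.4786 -0.2182  0.022 ]
gr [ 0.5407 -0.2012  0.022 ]
pl [ 0.4958 -0.2838  0.022 ]
pr [ 0.5593 -0.2664  0.022 ]
bl [ 0.5133 -0.3496  0.022 ]
br [ 0.5785 -0.3306  0.022 ]
[322.17967561 282.74003454]
```

```bash
python3 -m crank '[{"linear":[-0.002,-0.003,-0.04],"yaw":0,"grip":0},{"linear":[0,0,-0.04],"yaw":0,"grip":0},{"linear":[0,0,-0.04],"yaw":0,"grip":0},{"linear":[0,0,-0.03],"yaw":0,"grip":0},{"linear":[0,0,-0.02],"yaw":0,"grip":0},{"linear":[0,0,-0.009],"yaw":0,"grip":0},{"linear":[0,0,0],"yaw":0,"grip":0}]' 40
python3 look.py w2
```

```text
time: 3.5
ee_pos: [0.5315, -0.3081, 0.0282]
tcp_rot: [-131.2, 89.9, 153.8]
wrist_force: [0.0, 0.1, -0.4]
opening: 0.0859
3.5 [ 0.5315 -0.3081  0.0282] jaw 14.95607046107215 xaxis [-0.001  0.001 -1.   ] 0.08589466695805333 [-30.1  14.1   0.5  76.5  -0.   44.9] [ 0.   0.1 -0.4]
```

View pics/w2.png

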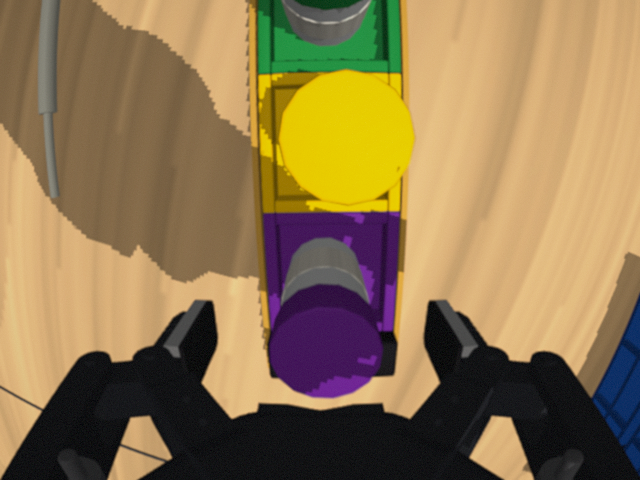

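```bash
python3 -m crank '[{"linear":[0,0,0],"yaw":0,"grip":1},{"linear":[0,0,0],"yaw":0,"grip":1},{"linear":[0,0,0],"yaw":0,"grip":1},{"linear":[0,0,0],"yaw":0,"grip":1},{"linear":[0,0,0],"yaw":0,"grip":1},{"linear":[0,0,0],"yaw":0,"grip":1},{"linear":[0,0,0],"yaw":0,"grip":1},{"linear":[0,0,0],"yaw":0,"grip":1}]' 40
python3 look.py w3
```

```text
time: 4.35
ee_pos: [0.533, -0.3081, 0.0299]
tcp_rot: [40.4, 89.9, -34.6]
wrist_force: [-0.7, 0.6, 6.1]
opening: 0.0389
4.35 [ 0.533  -0.3081  0.0299] jaw 15.073375076693049 xaxis [ 0.001 -0.001 -1.   ] 0.038862105151746165 [-30.   14.    0.7  76.5  -0.   44.9] [-0.7  0.6  6.1]
```

View pics/w3.png

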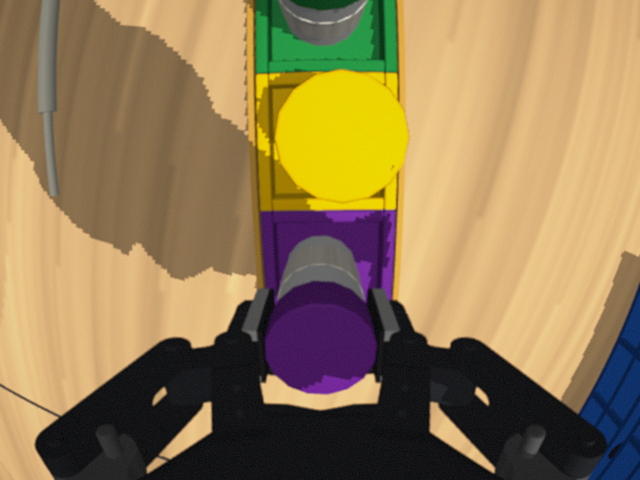

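```bash
python3 -m crank '[{"linear":[0,0,0.02],"yaw":0,"grip":1},{"linear":[0,0,0.04],"yaw":0,"grip":1},{"linear":[0,0,0.04],"yaw":0,"grip":1},{"linear":[0,0,0.03],"yaw":0,"grip":1}]' 
python3 -m crank '[{"linear":[0.004,0.024,0],"yaw":0,"grip":1},{"linear":[0.008,0.046,0],"yaw":0,"grip":1},{"linear":[0.008,0.046,0],"yaw":0,"grip":1},{"linear":[0.008,0.046,0],"yaw":0,"grip":1},{"linear":[0.008,0.046,0],"yaw":0,"grip":1},{"linear":[0.008,0.046,0],"yaw":0,"grip":1},{"linear":[0.008,0.046,0],"yaw":0,"grip":1},{"linear":[0.008,0.046,0],"yaw":0,"grip":1},{"linear":[0.008,0.046,0],"yaw":0,"grip":1},{"linear":[0.008,0.046,0],"yaw":0,"grip":1}]' 
python3 -m crank '[{"linear":[0,0,0],"yaw":0,"grip":1},{"linear":[0,0,0],"yaw":0,"grip":1}]' 
python3 look.py w4
```

```text
time: 4.8
ee_pos: [0.5327, -0.3078, 0.1614]
tcp_rot: [46.6, 89.9, -28.3]
wrist_force: [1.8, -1.4, -1.4]
opening: 0.0388
time: 5.8
ee_pos: [0.6085, 0.1322, 0.1589]
tcp_rot: [78.8, 90.0, 3.9]
wrist_force: [1.1, -0.7, -1.1]
opening: 0.0387
time: 6.0
ee_pos: [0.6083, 0.1313, 0.1583]
tcp_rot: [-83.1, 89.9, -157.9]
wrist_force: [0.8, 0.2, -1.7]
opening: 0.0387
6.0 [0.6083 0.1313 0.1583] jaw 15.199270099472132 xaxis [-0.001 -0.    -1.   ] 0.03866420779749003 [12.2 14.4 15.3 90.9 -0.  87. ] [ 0.8  0.2 -1.7]
```

View pics/w4.png

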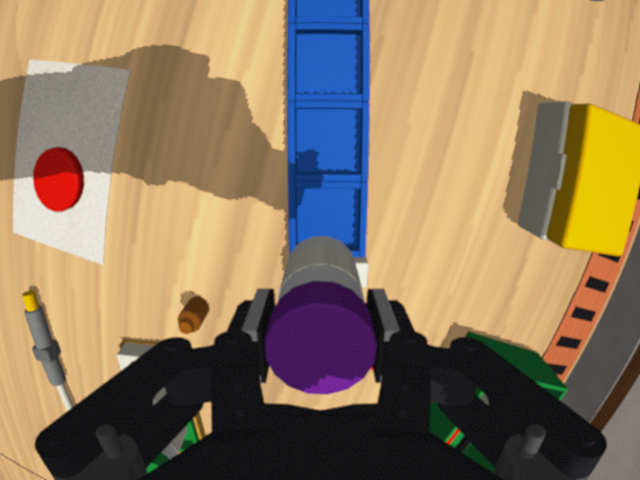

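```bash
python3 - <<'E'
import cv2
a=cv2.imread('pics/w4.png'); cv2.imwrite('pics/w4z.png',cv2.resize(a[0:270,270:390],None,fx=2.2*2,fy=2.2,interpolation=cv2.INTER_CUBIC))
E
python3 - <<'E'
from h import *
import json
m=json.load(open('pics/w4.json'))
P=[]
for s,l,r in [(-132,(289,257),(365,257)),(-66,(289,182),(367,180)),(0,(288.5,102),(369,101)),(66,(288,24),(370,24))]:
    a,b=at_z('wrist',*l,.022,m),at_z('wrist',*r,.022,m); c=(a+b)/2; P.append((s,*c[:2])); print(s,np.round(a,4),np.round(b,4),np.linalg.norm(a-b),c)
P=np.array(P); A=np.c_[np.ones(4),P[:,0]/1000]; k=np.linalg.lstsq(A,P[:,1:],rcond=None)[0]; print(k, np.degrees(np.arctan2(k[1,1],k[1,0])))
for s in(-99,-33,33,99): print(s,k[0]+k[1]*s/1000)
E
```

```text
-132 [0.5904 0.0895 0.022 ] [0.6543 0.107  0.022 ] 0.06623585169538342 [0.62230657 0.09824907 0.022     ]
-66 [0.5745 0.1531 0.022 ] [0.6361 0.1718 0.022 ] 0.0644049273180931 [0.60527207 0.16247821 0.022     ]
0 [0.5574 0.2167 0.022 ] [0.6195 0.235  0.022 ] 0.06477496094974149 [0.58843061 0.22584691 0.022     ]
66 [0.5394 0.2805 0.022 ] [0.6032 0.2986 0.022 ] 0.06627355143271335 [0.57127464 0.28952691 0.022     ]
[[ 0.58832411  0.22588539]
 [-0.25748066  0.96545791]] 104.9328142940516
-99 [0.6138147  0.13030505]
-33 [0.59682097 0.19402527]
33 [0.57982725 0.2577455 ]
99 [0.56283353 0.32146572]
```

View pics/w4z.png

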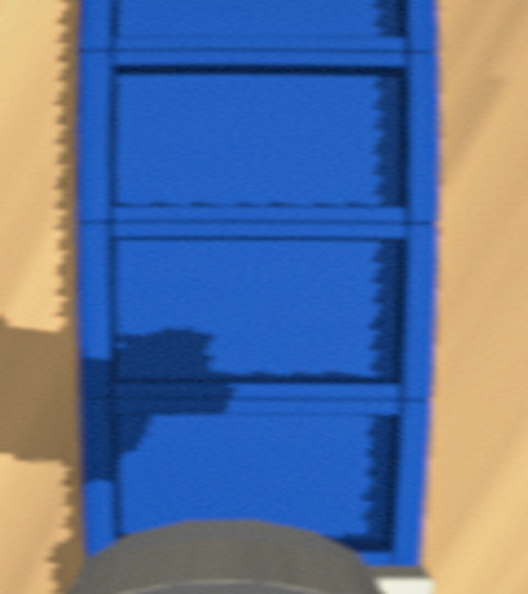

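```bash
python3 - <<'E'
from h import *
import json
m=json.load(open('pics/w4.json'))
print(at_z('wrist',321,337,.2163,m))
E
```

```text
[0.60633809 0.13595385 0.2163    ]
```

```bash
python3 -m crank '[{"linear":[0.005,-0.003,-0.02],"yaw":0,"grip":1},{"linear":[0,0,-0.04],"yaw":0,"grip":1},{"linear":[0,0,-0.03],"yaw":0,"grip":1},{"linear":[0,0,-0.02],"yaw":0,"grip":1},{"linear":[0,0,-0.01],"yaw":0,"grip":1},{"linear":[0,0,0],"yaw":0,"grip":1}]' 
python3 look.py w5
```

```text
time: 6.65
ee_pos: [0.6128, 0.1259, 0.0379]
tcp_rot: [-90.5, 89.9, -165.5]
wrist_force: [-0.6, 0.6, -0.6]
opening: 0.0388
6.65 [0.6128 0.1259 0.0379] jaw 14.984169162913608 xaxis [-0.002 -0.001 -1.   ] 0.038848073001090055 [11.6 15.4  3.2 77.9 -0.  86.6] [-0.6  0.6 -0.6]
```

View pics/w5.png

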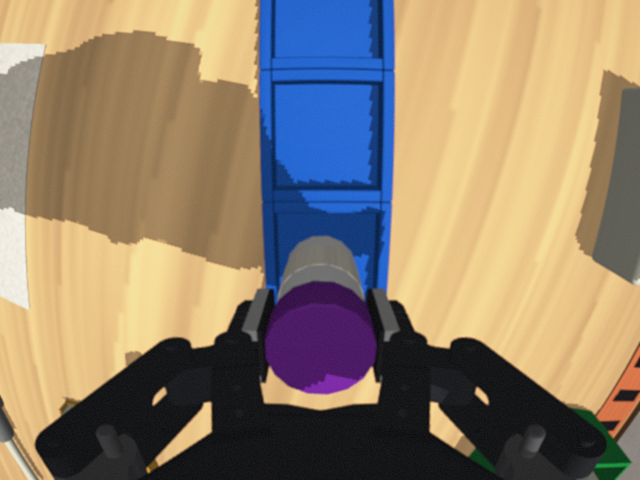

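```bash
python3 - <<'E'
from h import *
import json
m=json.load(open('pics/w5.json'))
d=np.array([-.2577,.966])
for p,q in [((262,203),(390,202)),((261,75),(394,71)),((268,287),(388,287))]:
    a,b=at_z('wrist',*p,.022,m),at_z('wrist',*q,.022,m); c=(a+b)[:2]/2; print(a,b,np.linalg.norm(a-b),c)
    if p[1]==203: print('target',c-d*.033)
    if p[1]==75: print('target',c-d*.099)
print('jar',at_z('wrist',321,337,.038+.058,m), at_z('wrist',321.5,292,.038+.058-.020,m))
# bottom front edge: visible body top row 237 at bottom (z=.014)?
print(at_z('wrist',321.5,237,.014,m))
E
```

```text
[0.57382129 0.15339523 0.022     ] [0.63636462 0.17086658 0.022     ] 0.06493778405181691 [0.60509296 0.1621309 ]
target [0.61359706 0.1302529 ]
[0.55774273 0.21572217 0.022     ] [0.6197571  0.23490755 0.022     ] 0.06491426085058792 [0.58874992 0.22531486]
target [0.61426222 0.12968086]
[0.58693377 0.10889907 0.022     ] [0.65012817 0.12583726 0.022     ] 0.06542502904544154 [0.61853097 0.11736817]
jar [0.61093038 0.13065197 0.096     ] [0.60907143 0.1382554  0.076     ]
[0.60825116 0.14156823 0.014     ]
```

```bash
python3 -m crank '[{"linear":[0.002,0.002,-0.003],"yaw":0,"grip":1},{"linear":[0,0,-0.003],"yaw":0,"grip":1},{"linear":[0,0,-0.002],"yaw":0,"grip":1},{"linear":[0,0,0],"yaw":0,"grip":1}]' 
python3 -m crank '[{"linear":[0,0,-0.001],"yaw":0,"grip":1},{"linear":[0,0,0],"yaw":0,"grip":1}]' 
```

```text
time: 7.1
ee_pos: [0.6155, 0.1293, 0.0309]
tcp_rot: [-14.7, 90.0, -89.6]
wrist_force: [-0.5, 0.2, -0.5]
opening: 0.0383
time: 7.3
ee_pos: [0.6156, 0.1293, 0.03]
tcp_rot: [93.2, 90.0, 18.3]
wrist_force: [-0.4, -0.1, -0.9]
opening: 0.0393
```

```bash
python3 -m crank '[{"linear":[0,0,-0.001],"yaw":0,"grip":1},{"linear":[0,0,0],"yaw":0,"grip":1}]'; python3 -m crank '[{"linear":[0,0,-0.001],"yaw":0,"grip":1},{"linear":[0,0,0],"yaw":0,"grip":1}]' 
```

```text
time: 7.5
ee_pos: [0.6158, 0.1293, 0.0299]
tcp_rot: [88.7, 89.9, 13.7]
wrist_force: [-1.7, -0.6, 5.3]
opening: 0.0386
time: 7.7
ee_pos: [0.6159, 0.1293, 0.0299]
tcp_rot: [88.9, 89.9, 13.9]
wrist_force: [-3.7, -0.7, 11.4]
opening: 0.0385
```

```bash
python3 -m crank '[{"linear":[0,0,0.002],"yaw":0,"grip":1},{"linear":[0,0,0],"yaw":0,"grip":0},{"linear":[0,0,0],"yaw":0,"grip":0},{"linear":[0,0,0],"yaw":0,"grip":0},{"linear":[0,0,0],"yaw":0,"grip":0},{"linear":[0,0,0],"yaw":0,"grip":0},{"linear":[0,0,0],"yaw":0,"grip":0},{"linear":[0,0,0],"yaw":0,"grip":0}]'
python3 -m crank '[{"linear":[0,0,0.02],"yaw":0,"grip":0},{"linear":[0,0,0.04],"yaw":0,"grip":0},{"linear":[0,0,0.04],"yaw":0,"grip":0},{"linear":[0,0,0.04],"yaw":0,"grip":0},{"linear":[0,0,0],"yaw":0,"grip":0},{"linear":[0,0,0],"yaw":0,"grip":0}]'
python3 look.py w6
```

```text
time: 8.5
ee_pos: [0.6155, 0.1292, 0.0298]
tcp_rot: [-104.3, 90.0, -179.2]
wrist_force: [0.2, 0.1, 0.5]
opening: 0.0853
time: 9.1
ee_pos: [0.6161, 0.1293, 0.1709]
tcp_rot: [86.7, 89.9, 11.7]
wrist_force: [0.2, 0.9, -1.3]
opening: 0.0855
9.1 [0.6161 0.1293 0.1709] jaw 15.065129878720446 xaxis [ 0.002  0.    -1.   ] 0.08547567686091495 [11.9 15.4 17.9 92.4 -0.  86.8] [ 0.2  0.9 -1.3]
```

View pics/w6.png

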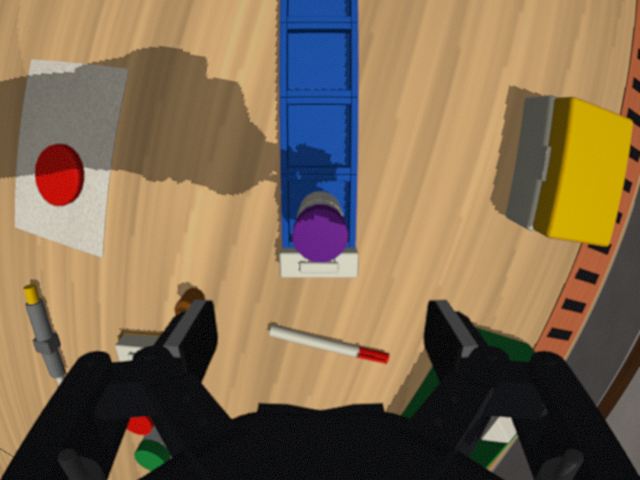

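Purple stands in the white-end cell (cap at 320,232). Next is yellow.

```bash
python3 -m crank '[{"linear":[-0.012,-0.046,0],"yaw":0,"grip":0},{"linear":[-0.012,-0.046,0],"yaw":0,"grip":0},{"linear":[-0.012,-0.046,0],"yaw":0,"grip":0},{"linear":[-0.012,-0.046,0],"yaw":0,"grip":0},{"linear":[-0.012,-0.046,0],"yaw":0,"grip":0},{"linear":[-0.012,-0.046,0],"yaw":0,"grip":0},{"linear":[-0.012,-0.046,0],"yaw":0,"grip":0},{"linear":[-0.012,-0.046,0],"yaw":0,"grip":0},{"linear":[0,0,0],"yaw":0,"grip":0},{"linear":[0,0,0],"yaw":0,"grip":0}]'
python3 look.py w7
```

```text
time: 10.15
ee_pos: [0.5186, -0.2395, 0.1683]
tcp_rot: [-135.0, 89.9, 149.9]
wrist_force: [-0.6, 0.1, 0.1]
opening: 0.0852
10.15 [ 0.5186 -0.2395  0.1683] jaw 14.926225674324817 xaxis [-0.002  0.001 -1.   ] 0.08517055380007514 [-24.8   7.4   8.3  91.1   0.   50.3] [-0.6  0.1  0.1]
```

View pics/w7.png

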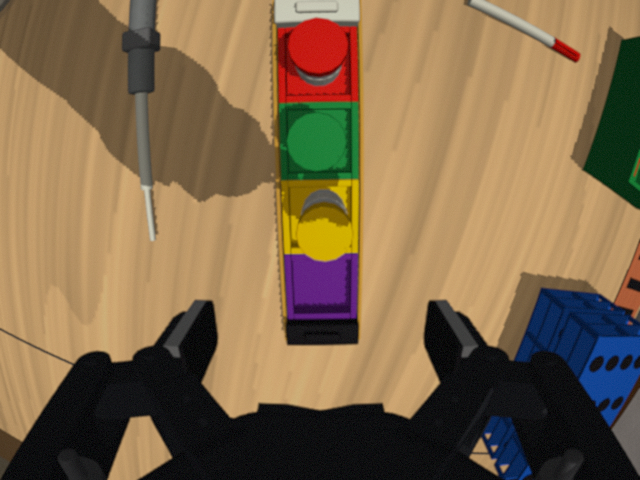

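```bash
python3 - <<'E'
from h import *
import json
m=json.load(open('pics/w7.json'))
for n,p in dict(red=(318,46),green=(316,140),yellow=(324.5,233)).items(): print(n,np.round(at_z('wrist',*p,.088,m),4))
E
```

```text
red [ 0.4824 -0.1146  0.088 ]
green [ 0.4976 -0.1764  0.088 ]
yellow [ 0.5197 -0.2366  0.088 ]
```

```bash
python3 -m crank '[{"linear":[0.001,0.002,-0.04],"yaw":0,"grip":0},{"linear":[0,0,-0.04],"yaw":0,"grip":0},{"linear":[0,0,-0.03],"yaw":0,"grip":0},{"linear":[0,0,-0.02],"yaw":0,"grip":0},{"linear":[0,0,-0.01],"yaw":0,"grip":0},{"linear":[0,0,0],"yaw":0,"grip":0},{"linear":[0,0,0],"yaw":0,"grip":0}]'
python3 -m crank '[{"linear":[0,0,0],"yaw":0,"grip":1},{"linear":[0,0,0],"yaw":0,"grip":1},{"linear":[0,0,0],"yaw":0,"grip":1},{"linear":[0,0,0],"yaw":0,"grip":1},{"linear":[0,0,0],"yaw":0,"grip":1},{"linear":[0,0,0],"yaw":0,"grip":1},{"linear":[0,0,0],"yaw":0,"grip":1},{"linear":[0,0,0],"yaw":0,"grip":1}]'
python3 look.py w8
```

```text
time: 10.9
ee_pos: [0.5212, -0.2363, 0.0309]
tcp_rot: [55.0, 89.9, -19.9]
wrist_force: [-0.8, -1.0, -0.2]
opening: 0.0851
time: 11.7
ee_pos: [0.5209, -0.2371, 0.0308]
tcp_rot: [49.7, 89.9, -25.2]
wrist_force: [-1.0, 0.1, 5.4]
opening: 0.0389
11.7 [ 0.5209 -0.2371  0.0308] jaw 15.057155080444696 xaxis [ 0.001 -0.001 -1.   ] 0.03888968442033584 [-24.5   8.2  -6.   75.7  -0.   50.5] [-1.   0.1  5.4]
```

View pics/w8.png

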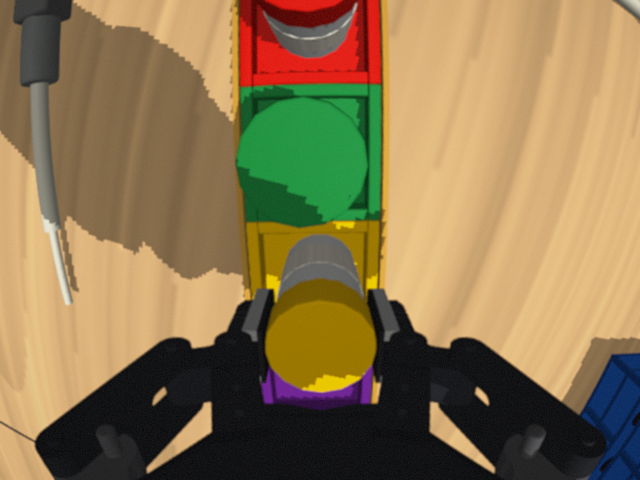

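```bash
python3 -m crank '[{"linear":[0,0,0.02],"yaw":0,"grip":1},{"linear":[0,0,0.04],"yaw":0,"grip":1},{"linear":[0,0,0.04],"yaw":0,"grip":1},{"linear":[0,0,0.03],"yaw":0,"grip":1}]' 
python3 -m crank '[{"linear":[0.005,0.016,0],"yaw":0,"grip":1},{"linear":[0.008,0.046,0],"yaw":0,"grip":1},{"linear":[0.008,0.046,0],"yaw":0,"grip":1},{"linear":[0.008,0.046,0],"yaw":0,"grip":1},{"linear":[0.008,0.046,0],"yaw":0,"grip":1},{"linear":[0.008,0.046,0],"yaw":0,"grip":1},{"linear":[0.008,0.046,0],"yaw":0,"grip":1},{"linear":[0.008,0.046,0],"yaw":0,"grip":1},{"linear":[0.008,0.046,0],"yaw":0,"grip":1},{"linear":[0.008,0.046,0],"yaw":0,"grip":1}]' 
python3 -m crank '[{"linear":[0,0,0],"yaw":0,"grip":1},{"linear":[0,0,0],"yaw":0,"grip":1}]' 
python3 look.py w9
```

```text
time: 12.15
ee_pos: [0.5207, -0.2369, 0.1623]
tcp_rot: [50.8, 89.9, -24.1]
wrist_force: [0.7, -0.1, -0.4]
opening: 0.0387
time: 13.15
ee_pos: [0.597, 0.1956, 0.1587]
tcp_rot: [-89.7, 89.9, -164.7]
wrist_force: [1.3, -0.4, 0.7]
opening: 0.039
time: 13.35
ee_pos: [0.5969, 0.1945, 0.1583]
tcp_rot: [-84.2, 89.9, -159.0]
wrist_force: [0.1, 0.2, -0.9]
opening: 0.0389
13.35 [0.5969 0.1945 0.1583] jaw 15.199774185746902 xaxis [-0.002 -0.001 -1.   ] 0.03888310342758616 [18.1 15.3 16.3 91.2 -0.  92.9] [ 0.1  0.2 -0.9]
```

View pics/w9.png

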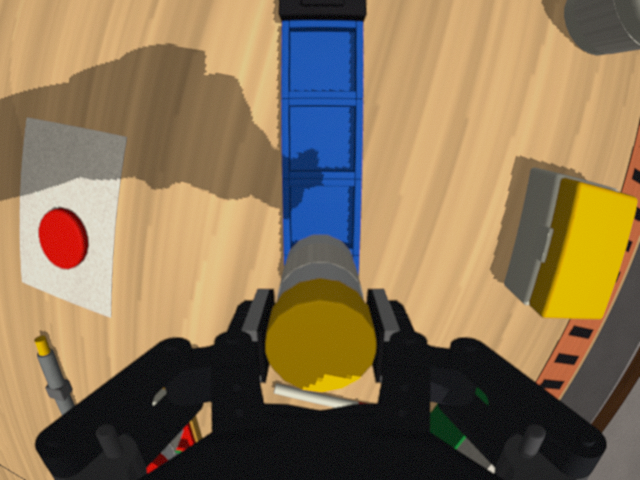

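```bash
python3 -m crank '[{"linear":[0.001,-0.001,-0.02],"yaw":0,"grip":1},{"linear":[0,0,-0.04],"yaw":0,"grip":1},{"linear":[0,0,-0.03],"yaw":0,"grip":1},{"linear":[0,0,-0.02],"yaw":0,"grip":1},{"linear":[0,0,-0.01],"yaw":0,"grip":1},{"linear":[0,0,0],"yaw":0,"grip":1}]' 
python3 look.py w10
```

```text
time: 14.0
ee_pos: [0.5978, 0.1909, 0.0387]
tcp_rot: [-85.6, 89.9, -160.6]
wrist_force: [-0.2, 0.2, -0.9]
opening: 0.0389
14.0 [0.5978 0.1909 0.0387] jaw 14.990398517685842 xaxis [-0.002 -0.001 -1.   ] 0.038900389128243944 [17.7 15.7  3.6 78.1 -0.  92.7] [-0.2  0.2 -0.9]
```

View pics/w10.png

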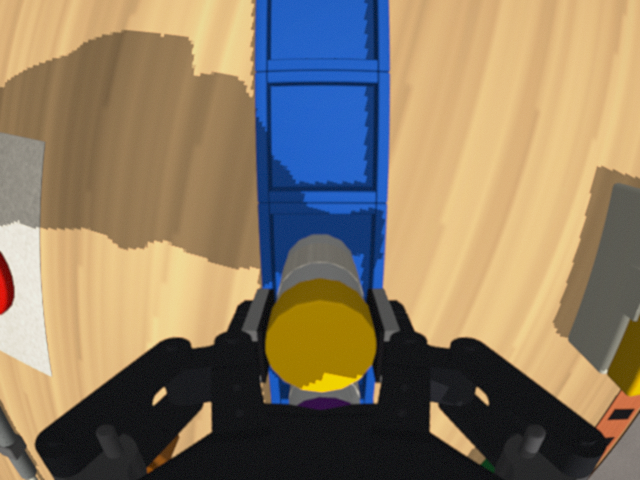

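```bash
python3 -m crank '[{"linear":[0.001,0.002,-0.003],"yaw":0,"grip":1},{"linear":[0,0,-0.003],"yaw":0,"grip":1},{"linear":[0,0,-0.001],"yaw":0,"grip":1},{"linear":[0,0,0],"yaw":0,"grip":1}]' 
python3 -m crank '[{"linear":[0,0,-0.001],"yaw":0,"grip":1},{"linear":[0,0,0],"yaw":0,"grip":1}]'
python3 -m crank '[{"linear":[0,0,-0.001],"yaw":0,"grip":1},{"linear":[0,0,0],"yaw":0,"grip":1}]' 
```

```text
time: 14.45
ee_pos: [0.5996, 0.1943, 0.033]
tcp_rot: [85.1, 90.0, 10.2]
wrist_force: [0.6, 0.0, -1.4]
opening: 0.0385
time: 14.65
ee_pos: [0.5995, 0.1942, 0.0319]
tcp_rot: [-75.1, 90.0, -150.0]
wrist_force: [0.0, 0.1, -0.9]
opening: 0.0389
time: 14.85
ee_pos: [0.5995, 0.1942, 0.0309]
tcp_rot: [77.7, 90.0, 2.8]
wrist_force: [0.2, 0.5, -0.6]
opening: 0.0389
```

```bash
python3 -m crank '[{"linear":[-0.001,0,-0.001],"yaw":0,"grip":1},{"linear":[0,0,0],"yaw":0,"grip":1}]'
python3 -m crank '[{"linear":[0,0,0],"yaw":0,"grip":0},{"linear":[0,0,0],"yaw":0,"grip":0},{"linear":[0,0,0],"yaw":0,"grip":0},{"linear":[0,0,0],"yaw":0,"grip":0},{"linear":[0,0,0],"yaw":0,"grip":0},{"linear":[0,0,0],"yaw":0,"grip":0},{"linear":[0,0,0],"yaw":0,"grip":0}]'
python3 -m crank '[{"linear":[0,0,0.02],"yaw":0,"grip":0},{"linear":[0,0,0.04],"yaw":0,"grip":0},{"linear":[0,0,0.04],"yaw":0,"grip":0},{"linear":[0,0,0.04],"yaw":0,"grip":0},{"linear":[0,0,0],"yaw":0,"grip":0},{"linear":[0,0,0],"yaw":0,"grip":0}]'
python3 look.py w11
```

```text
time: 15.05
ee_pos: [0.5993, 0.1943, 0.0307]
tcp_rot: [86.0, 89.9, 11.1]
wrist_force: [1.2, 0.6, 3.7]
opening: 0.0385
time: 15.75
ee_pos: [0.5985, 0.1942, 0.0298]
tcp_rot: [-98.0, 90.0, -173.0]
wrist_force: [-0.1, -0.2, 1.0]
opening: 0.0852
time: 16.35
ee_pos: [0.5991, 0.1944, 0.1709]
tcp_rot: [93.1, 89.9, 18.2]
wrist_force: [0.2, -0.7, 0.6]
opening: 0.0854
16.35 [0.5991 0.1944 0.1709] jaw 15.069901966776227 xaxis [ 0.002  0.001 -1.   ] 0.0853566137778698 [18.  15.5 18.  92.4  0.  92.9] [ 0.2 -0.7  0.6]
```

View pics/w11.png

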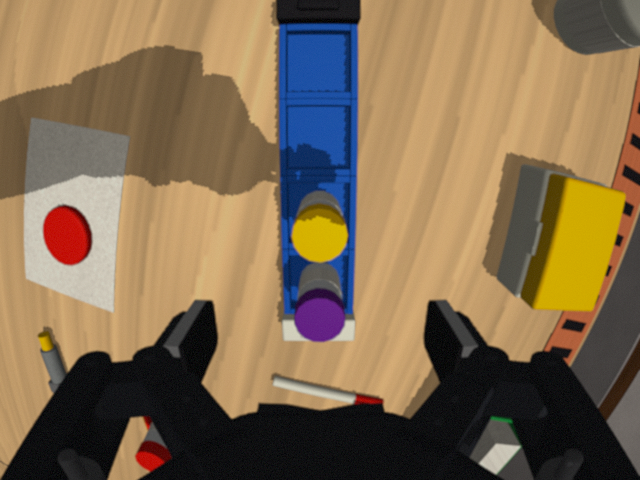

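Yellow stands in its cell (320,233), and purple is still upright. Next is green.

```bash
python3 -m crank '[{"linear":[-0.0126,-0.0465,0],"yaw":0,"grip":0},{"linear":[-0.0126,-0.0465,0],"yaw":0,"grip":0},{"linear":[-0.0126,-0.0465,0],"yaw":0,"grip":0},{"linear":[-0.0126,-0.0465,0],"yaw":0,"grip":0},{"linear":[-0.0126,-0.0465,0],"yaw":0,"grip":0},{"linear":[-0.0126,-0.0465,0],"yaw":0,"grip":0},{"linear":[-0.0126,-0.0465,0],"yaw":0,"grip":0},{"linear":[-0.0126,-0.0465,0],"yaw":0,"grip":0},{"linear":[0,0,0],"yaw":0,"grip":0},{"linear":[0,0,0],"yaw":0,"grip":0}]'
python3 look.py w12
```

```text
time: 17.4
ee_pos: [0.4968, -0.1785, 0.1684]
tcp_rot: [-130.1, 89.9, 154.9]
wrist_force: [1.0, -0.0, -0.1]
opening: 0.0858
17.4 [ 0.4968 -0.1785  0.1684] jaw 14.916330341983286 xaxis [-0.002  0.001 -1.   ] 0.08578584899754482 [-19.8   1.4   2.   90.7   0.   55.3] [ 1.  -0.  -0.1]
```

View pics/w12.png

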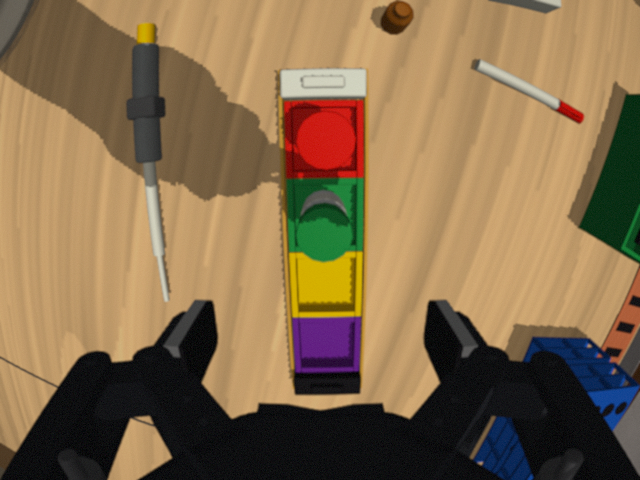

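```bash
python3 -m crank '[{"linear":[0.001,0.002,-0.04],"yaw":0,"grip":0},{"linear":[0,0,-0.04],"yaw":0,"grip":0},{"linear":[0,0,-0.03],"yaw":0,"grip":0},{"linear":[0,0,-0.02],"yaw":0,"grip":0},{"linear":[0,0,-0.01],"yaw":0,"grip":0},{"linear":[0,0,0],"yaw":0,"grip":0},{"linear":[0,0,0],"yaw":0,"grip":0}]'
python3 -m crank '[{"linear":[0,0,0],"yaw":0,"grip":1},{"linear":[0,0,0],"yaw":0,"grip":1},{"linear":[0,0,0],"yaw":0,"grip":1},{"linear":[0,0,0],"yaw":0,"grip":1},{"linear":[0,0,0],"yaw":0,"grip":1},{"linear":[0,0,0],"yaw":0,"grip":1},{"linear":[0,0,0],"yaw":0,"grip":1},{"linear":[0,0,0],"yaw":0,"grip":1}]'
python3 look.py w13
```

```text
time: 18.15
ee_pos: [0.4994, -0.1753, 0.0307]
tcp_rot: [59.3, 90.0, -15.5]
wrist_force: [0.5, -0.4, 0.4]
opening: 0.0851
time: 18.95
ee_pos: [0.4991, -0.176, 0.0307]
tcp_rot: [53.4, 89.9, -21.5]
wrist_force: [-0.7, -0.2, 5.5]
opening: 0.0386
18.95 [ 0.4991 -0.176   0.0307] jaw 15.060430210322322 xaxis [ 0.001 -0.    -1.   ] 0.038587513474625544 [-19.4   2.4 -12.3  75.3  -0.   55.5] [-0.7 -0.2  5.5]
```

View pics/w13.png

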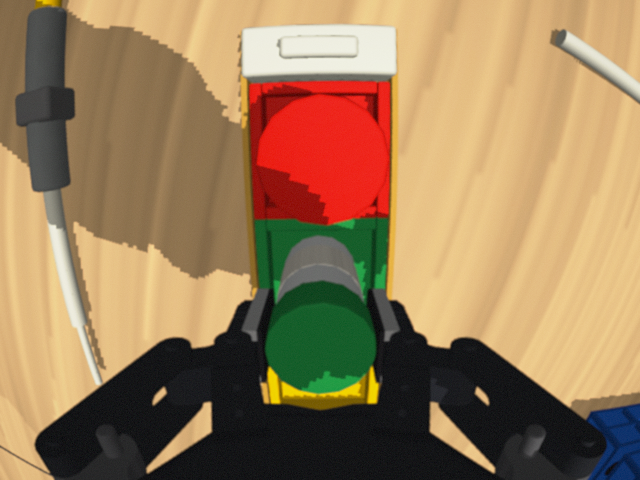

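```bash
python3 -m crank '[{"linear":[0,0,0.02],"yaw":0,"grip":1},{"linear":[0,0,0.04],"yaw":0,"grip":1},{"linear":[0,0,0.04],"yaw":0,"grip":1},{"linear":[0,0,0.03],"yaw":0,"grip":1}]' 
python3 -m crank '[{"linear":[0.009,0.019,0],"yaw":0,"grip":1},{"linear":[0.008,0.046,0],"yaw":0,"grip":1},{"linear":[0.008,0.046,0],"yaw":0,"grip":1},{"linear":[0.008,0.046,0],"yaw":0,"grip":1},{"linear":[0.008,0.046,0],"yaw":0,"grip":1},{"linear":[0.008,0.046,0],"yaw":0,"grip":1},{"linear":[0.008,0.046,0],"yaw":0,"grip":1},{"linear":[0.008,0.046,0],"yaw":0,"grip":1},{"linear":[0.008,0.046,0],"yaw":0,"grip":1},{"linear":[0.008,0.046,0],"yaw":0,"grip":1}]' 
python3 -m crank '[{"linear":[0,0,0],"yaw":0,"grip":1},{"linear":[0,0,0],"yaw":0,"grip":1}]' 
python3 look.py w14
```

```text
time: 19.4
ee_pos: [0.4989, -0.1759, 0.1622]
tcp_rot: [56.7, 89.9, -18.2]
wrist_force: [0.5, 0.2, -1.1]
opening: 0.0388
time: 20.4
ee_pos: [0.5797, 0.2591, 0.1596]
tcp_rot: [-73.8, 90.0, -148.7]
wrist_force: [1.6, -0.9, -0.3]
opening: 0.0387
time: 20.6
ee_pos: [0.5794, 0.2581, 0.1589]
tcp_rot: [-76.2, 89.9, -151.0]
wrist_force: [0.7, -0.8, -0.6]
opening: 0.0387
20.6 [0.5794 0.2581 0.1589] jaw 15.179261013481444 xaxis [-0.001 -0.001 -1.   ] 0.03873749791663228 [24.  16.2 17.5 91.4 -0.  98.8] [ 0.7 -0.8 -0.6]
```

View pics/w14.png

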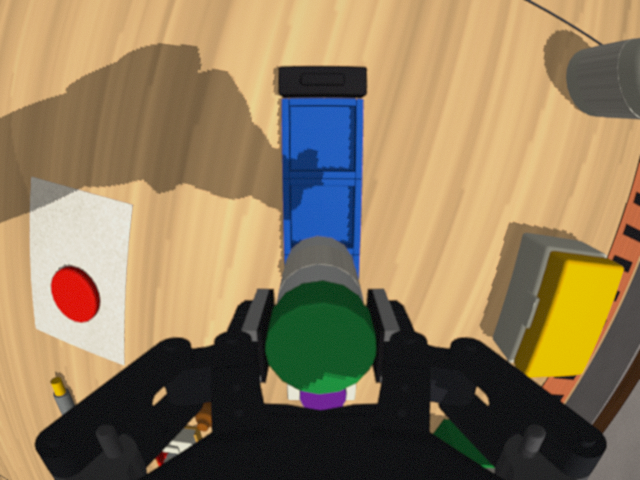

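```bash
python3 -m crank '[{"linear":[0.001,0.001,-0.02],"yaw":0,"grip":1},{"linear":[0.001,0,-0.04],"yaw":0,"grip":1},{"linear":[0,0,-0.03],"yaw":0,"grip":1},{"linear":[0,0,-0.02],"yaw":0,"grip":1},{"linear":[0,0,-0.01],"yaw":0,"grip":1},{"linear":[0,0,0],"yaw":0,"grip":1}]' 
python3 look.py w15
```

```text
time: 21.25
ee_pos: [0.5812, 0.2568, 0.039]
tcp_rot: [-77.8, 89.9, -152.8]
wrist_force: [0.0, -0.6, -0.8]
opening: 0.0388
21.25 [0.5812 0.2568 0.039 ] jaw 14.989844613282619 xaxis [-0.002 -0.001 -1.   ] 0.03880664620084295 [23.8 16.7  5.  78.3 -0.  98.9] [ 0.  -0.6 -0.8]
```

View pics/w15.png

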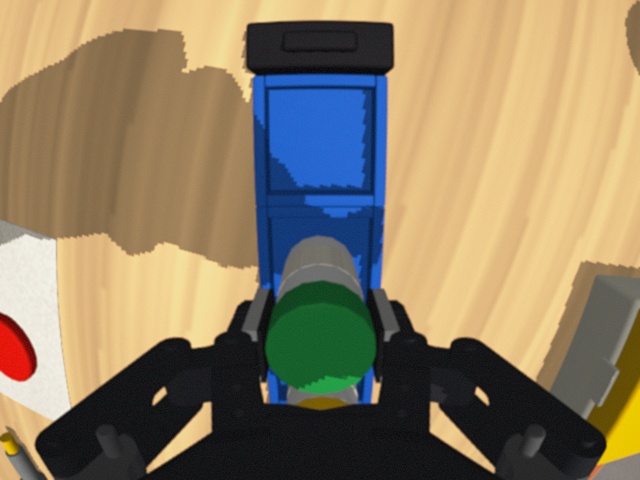

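```bash
python3 -m crank '[{"linear":[0,0,-0.003],"yaw":0,"grip":1},{"linear":[0,0,-0.003],"yaw":0,"grip":1},{"linear":[0,0,-0.002],"yaw":0,"grip":1},{"linear":[0,0,0],"yaw":0,"grip":1}]' 
python3 -m crank '[{"linear":[0,0,-0.001],"yaw":0,"grip":1},{"linear":[0,0,0],"yaw":0,"grip":1}]'
python3 -m crank '[{"linear":[0,0,-0.001],"yaw":0,"grip":1},{"linear":[0,0,0],"yaw":0,"grip":1}]' 
```

```text
time: 21.7
ee_pos: [0.5817, 0.2582, 0.0319]
tcp_rot: [28.7, 90.0, -46.2]
wrist_force: [-0.1, -0.5, -0.8]
opening: 0.0385
time: 21.9
ee_pos: [0.5818, 0.2583, 0.0309]
tcp_rot: [79.7, 90.0, 4.8]
wrist_force: [0.4, 0.3, -1.2]
opening: 0.0389
time: 22.1
ee_pos: [0.5819, 0.2584, 0.0308]
tcp_rot: [106.4, 90.0, 31.5]
wrist_force: [-2.4, -0.6, 3.9]
opening: 0.039
```

Contact is 4 N at the expected height, so I'll release.

```bash

python3 -m crank '[{"linear":[0,0,0],"yaw":0,"grip":0},{"linear":[0,0,0],"yaw":0,"grip":0},{"linear":[0,0,0],"yaw":0,"grip":0},{"linear":[0,0,0],"yaw":0,"grip":0},{"linear":[0,0,0],"yaw":0,"grip":0},{"linear":[0,0,0],"yaw":0,"grip":0},{"linear":[0,0,0],"yaw":0,"grip":0}]'
python3 -m crank '[{"linear":[0,0,0.02],"yaw":0,"grip":0},{"linear":[0,0,0.04],"yaw":0,"grip":0},{"linear":[0,0,0.04],"yaw":0,"grip":0},{"linear":[0,0,0.04],"yaw":0,"grip":0},{"linear":[0,0,0],"yaw":0,"grip":0},{"linear":[0,0,0],"yaw":0,"grip":0}]'
python3 look.py w16
```

```text
time: 22.8
ee_pos: [0.5817, 0.2582, 0.0299]
tcp_rot: [-98.8, 90.0, -173.7]
wrist_force: [-0.7, -0.1, 0.0]
opening: 0.0853
time: 23.4
ee_pos: [0.5823, 0.2584, 0.1709]
tcp_rot: [98.9, 89.9, 24.0]
wrist_force: [-0.9, -0.4, -1.7]
opening: 0.0854
23.4 [0.5823 0.2584 0.1709] jaw 15.06551606572841 xaxis [ 0.002  0.001 -1.   ] 0.08538893086102507 [23.9 16.5 19.3 92.6  0.  98.9] [-0.9 -0.4 -1.7]
```

View pics/w16.png

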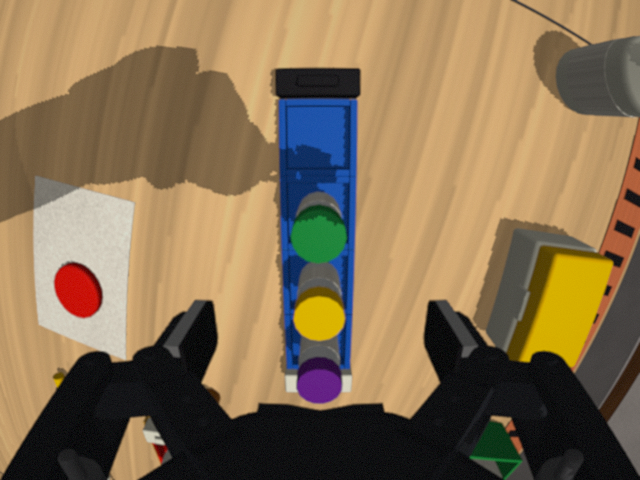

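Green is in the third cell (319,235). Next is red.

```bash
python3 -m crank '[{"linear":[-0.0125,-0.0468,0],"yaw":0,"grip":0},{"linear":[-0.0125,-0.0468,0],"yaw":0,"grip":0},{"linear":[-0.0125,-0.0468,0],"yaw":0,"grip":0},{"linear":[-0.0125,-0.0468,0],"yaw":0,"grip":0},{"linear":[-0.0125,-0.0468,0],"yaw":0,"grip":0},{"linear":[-0.0125,-0.0468,0],"yaw":0,"grip":0},{"linear":[-0.0125,-0.0468,0],"yaw":0,"grip":0},{"linear":[-0.0125,-0.0468,0],"yaw":0,"grip":0},{"linear":[0,0,0],"yaw":0,"grip":0},{"linear":[0,0,0],"yaw":0,"grip":0}]'
python3 look.py w17; python3 - <<'E'
from h import *
import json
print(at_z('wrist',326,140,.088,json.load(open('pics/w12.json'))))
E
```

```text
time: 24.45
ee_pos: [0.4809, -0.117, 0.1686]
tcp_rot: [-124.8, 89.9, 160.1]
wrist_force: [0.5, 0.4, -0.2]
opening: 0.0853
24.45 [ 0.4809 -0.117   0.1686] jaw 14.90585276647822 xaxis [-0.002  0.001 -1.   ] 0.0852878114720019 [-13.7  -3.1  -2.5  90.7   0.   61.4] [ 0.5  0.4 -0.2]
[ 0.48223316 -0.11382276  0.088     ]
```

View pics/w17.png

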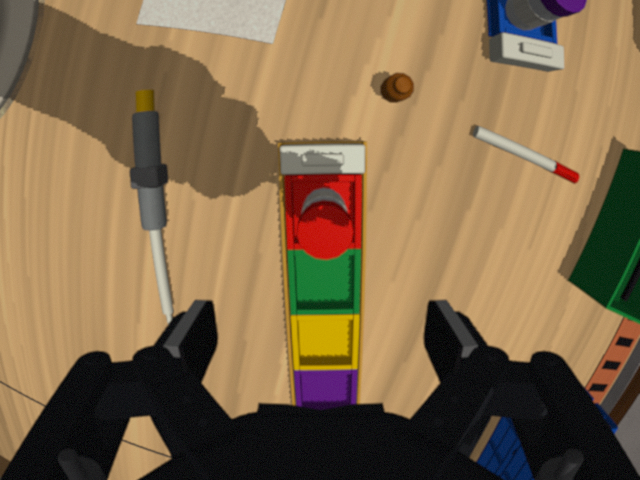

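```bash
python3 -m crank '[{"linear":[0.001,0.003,-0.04],"yaw":0,"grip":0},{"linear":[0,0,-0.04],"yaw":0,"grip":0},{"linear":[0,0,-0.03],"yaw":0,"grip":0},{"linear":[0,0,-0.02],"yaw":0,"grip":0},{"linear":[0,0,-0.01],"yaw":0,"grip":0},{"linear":[0,0,0],"yaw":0,"grip":0},{"linear":[0,0,0],"yaw":0,"grip":0}]'
python3 -m crank '[{"linear":[0,0,0],"yaw":0,"grip":1},{"linear":[0,0,0],"yaw":0,"grip":1},{"linear":[0,0,0],"yaw":0,"grip":1},{"linear":[0,0,0],"yaw":0,"grip":1},{"linear":[0,0,0],"yaw":0,"grip":1},{"linear":[0,0,0],"yaw":0,"grip":1},{"linear":[0,0,0],"yaw":0,"grip":1},{"linear":[0,0,0],"yaw":0,"grip":1}]'
python3 look.py w18
```

```text
time: 25.2
ee_pos: [0.4833, -0.1127, 0.0307]
tcp_rot: [65.1, 90.0, -9.8]
wrist_force: [0.0, 0.2, 0.7]
opening: 0.0857
time: 26.0
ee_pos: [0.4832, -0.1134, 0.0307]
tcp_rot: [60.6, 89.9, -14.4]
wrist_force: [-1.1, -1.1, 6.2]
opening: 0.0389
26.0 [ 0.4832 -0.1134  0.0307] jaw 15.057651973858501 xaxis [ 0.001 -0.    -1.   ] 0.03892633057538012 [-13.2  -2.1 -16.8  75.3  -0.   61.7] [-1.1 -1.1  6.2]
```

View pics/w18.png

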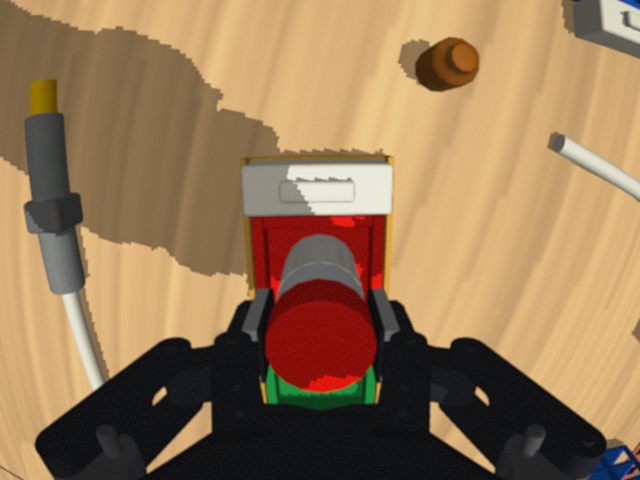

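```bash
python3 -m crank '[{"linear":[0,0,0.02],"yaw":0,"grip":1},{"linear":[0,0,0.04],"yaw":0,"grip":1},{"linear":[0,0,0.04],"yaw":0,"grip":1},{"linear":[0,0,0.03],"yaw":0,"grip":1}]' 
python3 -m crank '[{"linear":[0.008,0.020,0],"yaw":0,"grip":1},{"linear":[0.008,0.046,0],"yaw":0,"grip":1},{"linear":[0.008,0.046,0],"yaw":0,"grip":1},{"linear":[0.008,0.046,0],"yaw":0,"grip":1},{"linear":[0.008,0.046,0],"yaw":0,"grip":1},{"linear":[0.008,0.046,0],"yaw":0,"grip":1},{"linear":[0.008,0.046,0],"yaw":0,"grip":1},{"linear":[0.008,0.046,0],"yaw":0,"grip":1},{"linear":[0.008,0.046,0],"yaw":0,"grip":1},{"linear":[0.008,0.046,0],"yaw":0,"grip":1}]' 
python3 -m crank '[{"linear":[0,0,0],"yaw":0,"grip":1},{"linear":[0,0,0],"yaw":0,"grip":1}]' 
python3 look.py w19
```

```text
time: 26.45
ee_pos: [0.4829, -0.1133, 0.1623]
tcp_rot: [62.0, 89.9, -13.0]
wrist_force: [0.4, -0.1, -0.9]
opening: 0.0388
time: 27.45
ee_pos: [0.5627, 0.3227, 0.1596]
tcp_rot: [-65.4, 90.0, -140.4]
wrist_force: [1.2, 0.3, -0.8]
opening: 0.0388
time: 27.65
ee_pos: [0.5623, 0.3216, 0.1587]
tcp_rot: [-71.6, 89.9, -146.4]
wrist_force: [-0.2, -1.3, 0.0]
opening: 0.0388
27.65 [0.5623 0.3216 0.1587] jaw 15.167779629850417 xaxis [-0.002 -0.001 -1.   ] 0.03880390046363338 [ 29.8  18.2  20.   91.9  -0.  104.6] [-0.2 -1.3  0. ]
```

View pics/w19.png

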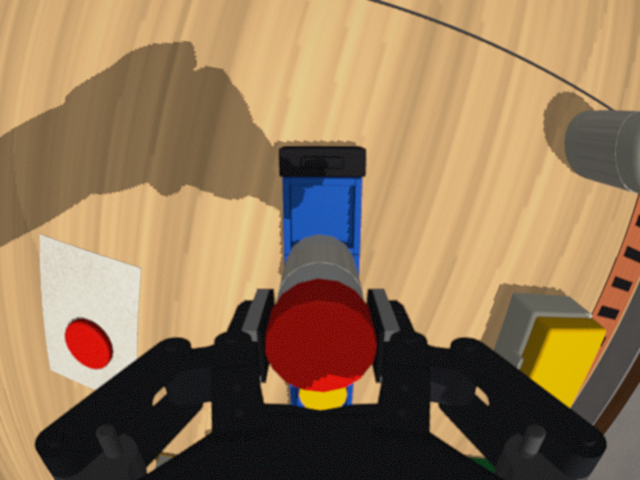

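```bash
python3 -m crank '[{"linear":[0.001,0.001,-0.02],"yaw":0,"grip":1},{"linear":[0.001,0,-0.04],"yaw":0,"grip":1},{"linear":[0,0,-0.03],"yaw":0,"grip":1},{"linear":[0,0,-0.02],"yaw":0,"grip":1},{"linear":[0,0,-0.01],"yaw":0,"grip":1},{"linear":[0,0,0],"yaw":0,"grip":1}]' 
python3 look.py w20
```

```text
time: 28.3
ee_pos: [0.5643, 0.3204, 0.0392]
tcp_rot: [-73.6, 89.9, -148.6]
wrist_force: [0.2, -0.2, -0.1]
opening: 0.0385
28.3 [0.5643 0.3204 0.0392] jaw 14.99431152386304 xaxis [-0.001 -0.001 -1.   ] 0.03854890045341597 [ 29.6  18.6   7.3  78.8  -0.  104.6] [ 0.2 -0.2 -0.1]
```

View pics/w20.png

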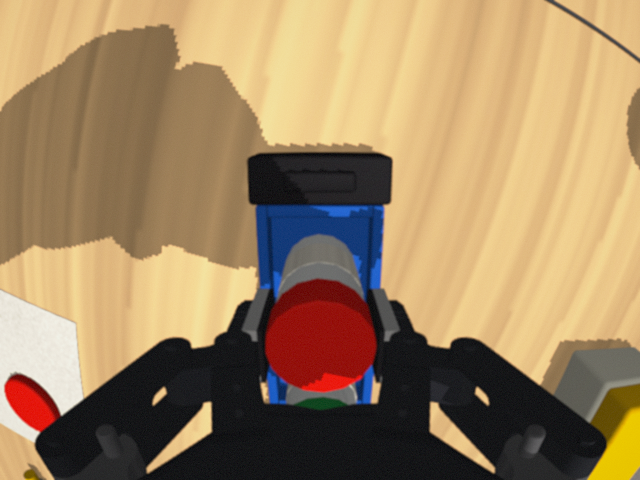

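```bash
python3 -m crank '[{"linear":[0,0,-0.003],"yaw":0,"grip":1},{"linear":[0,0,-0.003],"yaw":0,"grip":1},{"linear":[0,0,-0.002],"yaw":0,"grip":1},{"linear":[0,0,0],"yaw":0,"grip":1}]' 
python3 -m crank '[{"linear":[0,0,-0.001],"yaw":0,"grip":1},{"linear":[0,0,0],"yaw":0,"grip":1}]'
python3 -m crank '[{"linear":[0,0,-0.001],"yaw":0,"grip":1},{"linear":[0,0,0],"yaw":0,"grip":1}]' 
```

```text
time: 28.75
ee_pos: [0.5647, 0.3218, 0.0319]
tcp_rot: [-22.4, 90.0, -97.3]
wrist_force: [0.0, -0.8, -0.4]
opening: 0.0389
time: 28.95
ee_pos: [0.5647, 0.3219, 0.0309]
tcp_rot: [116.9, 90.0, 41.9]
wrist_force: [0.0, -0.6, -1.1]
opening: 0.039
time: 29.15
ee_pos: [0.5648, 0.322, 0.0308]
tcp_rot: [114.1, 90.0, 39.2]
wrist_force: [-1.8, -0.0, 5.0]
opening: 0.0388
```

Contact again. I'll release, lift, and back away toward the robot to check.

```bash

python3 -m crank '[{"linear":[0,0,0],"yaw":0,"grip":0},{"linear":[0,0,0],"yaw":0,"grip":0},{"linear":[0,0,0],"yaw":0,"grip":0},{"linear":[0,0,0],"yaw":0,"grip":0},{"linear":[0,0,0],"yaw":0,"grip":0},{"linear":[0,0,0],"yaw":0,"grip":0},{"linear":[0,0,0],"yaw":0,"grip":0}]'
python3 -m crank '[{"linear":[0,0,0.02],"yaw":0,"grip":0},{"linear":[0,0,0.04],"yaw":0,"grip":0},{"linear":[0,0,0.04],"yaw":0,"grip":0},{"linear":[0,0,0.04],"yaw":0,"grip":0},{"linear":[-0.02,-0.03,0],"yaw":0,"grip":0},{"linear":[-0.02,-0.04,0],"yaw":0,"grip":0},{"linear":[-0.02,-0.045,0],"yaw":0,"grip":0},{"linear":[-0.02,-0.045,0],"yaw":0,"grip":0},{"linear":[-0.02,-0.045,0],"yaw":0,"grip":0},{"linear":[-0.02,-0.045,0],"yaw":0,"grip":0}]'
python3 -m crank '[{"linear":[-0.01,-0.045,0],"yaw":0,"grip":0},{"linear":[-0.01,-0.045,0],"yaw":0,"grip":0},{"linear":[-0.01,-0.045,0],"yaw":0,"grip":0},{"linear":[-0.01,-0.045,0],"yaw":0,"grip":0},{"linear":[0,0,0],"yaw":0,"grip":0},{"linear":[0,0,0],"yaw":0,"grip":0}]'
python3 - <<'E'
from h import *
ims=[]
for n in ['top','scene']:
    im=bot.camera(n)[:,:,::-1]; cv2.imwrite(f'pics/{n}9.png',im); ims.append(im)
a=cv2.resize(ims[0][160:290,120:320],(800,520),interpolation=cv2.INTER_CUBIC)
cv2.imwrite('pics/f1.png',a)
cv2.imwrite('pics/f2.png',cv2.resize(ims[1][230:340,330:530],(800,440),interpolation=cv2.INTER_CUBIC))
for c in ['purple','yellow','green','red']:
  for cam in ['top','scene']:
    for r in bot.place_of(f'jar_{c}_center',cam)[:1]: print(c,cam,round(r['p'],2),np.round(at_z(cam,*r['centre'],.047),3))
E
```

```text
time: 29.85
ee_pos: [0.5647, 0.3218, 0.0299]
tcp_rot: [-76.7, 90.0, -151.6]
wrist_force: [-0.2, 0.0, -0.6]
opening: 0.0854
time: 30.85
ee_pos: [0.4436, 0.0704, 0.17]
tcp_rot: [73.7, 90.0, -1.2]
wrist_force: [0.5, -0.2, 0.8]
opening: 0.0853
time: 31.45
ee_pos: [0.4045, -0.1091, 0.1701]
tcp_rot: [89.9, 90.0, 14.8]
wrist_force: [0.8, 0.3, 0.7]
opening: 0.085
purple top 0.59 [0.619 0.131 0.047]
purple scene 0.91 [0.616 0.126 0.047]
yellow top 0.65 [0.598 0.196 0.047]
yellow scene 0.59 [0.612 0.198 0.047]
green top 0.71 [0.578 0.255 0.047]
green scene 0.85 [0.576 0.252 0.047]
red top 0.56 [0.56  0.32  0.047]
red scene 0.58 [0.569 0.318 0.047]
```

View pics/f1.png

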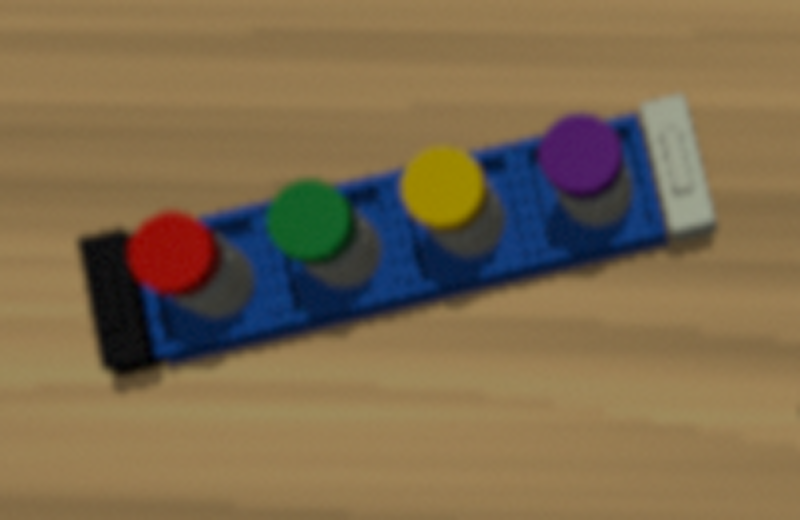

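View pics/f2.png

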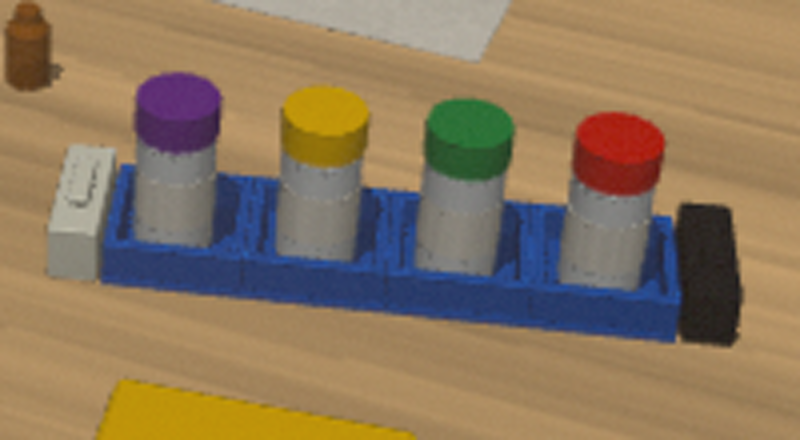

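All four jars stand upright in the rack cells. From the white end they run purple, yellow, green, then red beside the black block, and the arm is clear of them.

```bash
python3 -c "
from workcell import bot
print(bot.job_done(), bot.get_obs()['time'])"
```

```text
the job is handed in; nothing more can be done
the job is handed in; nothing more can be done
```

All four jars are in the rack in reverse order, one per cell, and the job is handed in. From the rack's white end to its black block they run purple, yellow, green, red; purple was the jar nearest the tray's black block.

- **Setting down:** I lowered each jar until its cell floor pushed back, about 4 to 11 N, then released it. I raised purple 2 mm after its 11 N contact. The arm used about 31.5 s of the 128 s.
- **Last checks:** The final top and scene pictures show all four jars upright, released and inside their cells, with the arm clear.
- **What disagreed:**
  - The networks' positions for the placed jars match the cell centres to within about 7 mm. The exception is yellow from the scene camera, about 15 mm off in x, though the picture shows it centred in its cell.
  - At the start, the scene camera also read about 7 mm farther out in x than the top camera. I relied on the wrist and top views for the picks and placements.

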